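# Set the spring-jaw laptop stand half open

### The arm

A 6-joint arm with a two-finger parallel gripper is mounted at the origin on the work surface. World frame = base frame: x ahead of the robot, y to its left, z up, the work surface at z = 0. Lengths are in mm, angles in rad, forces in N, time in s.
With the tool pointing down it reaches from about 275 to 1000 mm from the base axis. Payload 8.4 kg.
Tool frame: the origin (TCP) lies midway between the tips of the shut fingers; the grasp point (between the pads) lies 19 mm behind it; z points along the fingers, y is the line along which they close (so a half turn about z gives the same grasp; the last joint's range is limited). The gripper opens to 85 mm and grips with 20 to 120 N. Pads are 22 mm wide; open, the fingers measure 114 mm over their backs; the gripper's body (76 mm by 85 mm) begins 54 mm behind the grasp point. The pads swing forward as they close: fully open they stand 13 mm farther back than shut.
Start: joints at [1.249, 0.353, 1.633, -0, 1.155, -0.002], TCP at [196.484, 593.314, 231.281] pointing down, gripper open.
Joint ranges: [-2.63, 2.63], [-0.92, 2.1], [0.06, 2.66], [-1.3, 4.44], [0, 2.69], [-3.02, 3.02]. Speed limits (rad/s): [2.22, 2.22, 2.79, 3.14, 3.14, 3.14].

### API

Orientations are given as [roll, pitch, yaw] about the fixed x, y, z axes, in that order (R = Rz(yaw) Ry(pitch) Rx(roll)).
In Python, from rig import * gives the robot as it stands.
- The arm moves only by the shell command python3 -m jog 'ROWS' [FORCE]. ROWS is JSON, a list of rows, each an object of numbers: "x", "y", "z": the shift along the tool's x, y, z in cm; "spin": the turn about the tool's z in rad; "grip": the closure, from 0 (fully open) to 1 (shut). In form: [{"x": .., "y": .., "z": .., "spin": .., "grip": ..}, ...]. A call has 1 to 20 rows; each row shifts and turns the commanded pose from where the row before left it, along the tool's axes as they then stand; what a row does not reach is not made up. A row lasts 1/12 s, in which the tool goes at most 41.7 mm and 7.16 degrees, less where a joint would pass 70% of its speed; a pose out of reach is approached as far as the arm can. A call with a gripper value outside its range is refused whole. The fingers move at their own pace and stop on an object; FORCE is the grip in N (left out, the last holds). Time passes only in rows, so rows that do not move let the fingers close. It gives the time, the measured TCP pose, the force, the opening and the grip force at its end, in the units of the state.
- sense(): the state, without advancing time (a new reading comes with each control period).
- grab_frame(name): name is "side" or "top"; returns a dict with "pixels" (420x560x3 uint8, blue, green, red), "camera_matrix" (3x3 intrinsics, pixels), "rvec" (rotation vector, rad) and "tvec" (3), from world to camera coordinates, as OpenCV has them. Camera axes: x right, y down, z forward; pixel columns grow to the right and rows downward; lengths in mm; the calibration is good to about 2 mm. A picture is of the moment at which its call begins. There is no depth.
- sign_off(): hands the job in; it is judged then, once.
The state is a dict: "clock": time; "qpos": joint angles; "qvel": joint speeds; "joint_efforts": joint torques, N m; "eef_pos": TCP position; "tcp_rot": TCP orientation; "contact_force": force on the tool from outside, world axes, zero at the start; "wrist_torque": the same for the moment, N m; "opening": opening from 0.0 (shut) to 1.0 (fully open); "grasp_force": force on a finger pad.
Only numpy, scipy, OpenCV 4.12 (cv2) and the standard library are available. Lean on these libraries where they do the work, as an engineer would, in place of code of your own. Each camera call takes 0.05 s, during which the arm holds its last target. There are 200 camera calls.

### The job

Make the orange laptop stand ready for a laptop: with the fingertips push the front of its sprung orange jaw all the way back to the rear stop, then let it go so that it springs back and is caught by the stop pin, half open. Only push on the jaw's front face, do not take hold of it; leave the blue stand closed and the mouse, flask and lens cap where they are, and finish clear of everything.

Things in the scene. Friction and masses are not known exactly. Their poses are not given: they have to be found in the camera images.
- orange_stand: laptop stand with orange jaw, screwed down. Origin: desk level, middle; +x = way its jaw opens (roughly away from the robot), +y = stop pin side, z up. Aluminium base x -85..95, y +-65, 14 mm thick. Black fixed lip x -70..-60, y +-55, top at 25 mm; steel rear stop block x 80..90, y +-30, top 27; pin guide block x 0..22, y 51..61, top 28.
- orange_jaw (a joint): jaw travel along stand +x, m: 0 closed (front face at stand x -50 mm), 0.070 at the rear stop. Spring towards 0: 3 N closed, 6 N mid, 9 N fully back, plus 22 N per m/s. From 0.015 to 0.040 its tooth pushes the stop pin aside (1 to 2 N extra); beyond, the pin pops in behind it. Let go from there, the jaw returns and is held at 0.040 (half open); let go earlier, it returns to 0; push again.
- orange_face (a point): centre of the flat front face of the orange jaw, 55 mm above the desk; moves with the jaw; push here along the stand's +x. The jaw is an upright plate 100 mm wide, 12 mm thick, 27 to 83 mm above the desk, on a grey carriage 60 x 60 mm behind the face (top at 27 mm). The space before the face is free above the 25 mm lip.
- orange_strut (a point): middle of the sloping orange strut behind the jaw plate, 44 mm wide, from the plate's top down to the carriage's rear end 60 mm behind the front face; moves with the jaw. Not to be gripped or pressed.
- orange_pin (a joint): sprung brass stop pin of the orange stand, in m: 0 = in (home), about 0.009 when the tooth holds it out (towards the stand's +y). It returns by itself.
- orange_pin_top (a point): top of the brass stop pin of the orange stand (8 mm thick, 26 mm above the desk), at stand x = 11 mm, y = 34 mm when in.
- blue_stand: same as the orange stand but with a blue jaw; to be left closed. Same frame and sizes, own yaw.
- blue_jaw (a joint): travel of the blue jaw in m, 0 = closed; same mechanism as the orange one. Must stay closed.
- blue_face (a point): centre of the front face of the blue jaw plate, 55 mm above the desk.
- mouse: loose black computer mouse 105 x 60 x 35 mm, origin at the centre of its underside.
- flask: loose cream flask with black cap, 66 mm diameter, 170 mm tall, upright, origin at the centre of its underside.
- lens_cap: loose black round lens cap with a white disc on top, 58 mm diameter, 12 mm high, origin at the centre of its underside.
Mind the look-alikes: they are no part of the job. Leave any purple or red look-alike of the blue_stand alone.

How it is judged (in metres and radians):
On the way, in this order (a step that is already met when the one before it is completed fails the run):
1. the orange jaw is pushed back to its rear stop (travel over 64 of 70 mm) (value of joint orange_jaw above 0.064 m), for 0.05 s.
2. the orange jaw, let go, is back at mid travel against the stop pin (value of joint orange_jaw between 0.0365 and 0.0435 m and value of joint orange_pin below 0.0025 m and contact force between the fingers and orange_stand below 0.1 N), for 0.3 s.
At the end, for the whole second after the job is handed in: The orange jaw rests at 40 mm of travel (36.5 to 43.5 mm), held by its stop pin, which is in (within 2.5 mm); the blue jaw is closed (within 5 mm); mouse, flask and lens cap lie within 20 mm of where they were and the flask stands upright (value of joint orange_jaw between 0.0365 and 0.0435 m and value of joint orange_pin below 0.0025 m and velocity of joint orange_jaw between -0.01 and 0.01 m/s and value of joint blue_jaw below 0.005 m and not (distance of mouse from where it was at the start of the episode above 0.02 m) and not (distance of flask from where it was at the start of the episode above 0.02 m) and not (distance of lens_cap from where it was at the start of the episode above 0.02 m) and angle between flask's own z axis and vertical below 0.1 rad); the robot touches nothing.
It fails at once if the orange jaw is taken hold of or pressed from behind (over 2 N from the fingers on its rear strut) (contact force between the fingers and orange_jaw_c4 above 2 N).
It fails at once if the blue jaw is pushed open by more than 10 mm (value of joint blue_jaw above 0.01 m).
It fails at once if the mouse, the flask or the lens cap is carried or moved by more than 30 mm (distance of any of mouse, flask, lens_cap from where it was at the start of the episode above 0.03 m).
It fails at once if the flask is tipped (angle between flask's own z axis and vertical above 0.3 rad).
It also fails if it takes over 38 s, if anything falls off the work surface, if the arm or the gripper's body presses on something with over 40 N, if the wrist force passes 120 N, or if a joint passes its speed limit or range.

## Working session

There is one attempt and no reset: what is moved stays moved. The work goes in short steps, Python scripts to look and compute and a shell command to move; the robot and the scene stay as the last step left them, time stands still between calls to the robot, and variables do not carry over. Pictures are saved under pics/ and viewed, at most 10 in all, crops included, and the job is handed in when it is done.

```bash
mkdir -p pics; python3 - <<'E'
from rig import *
import cv2,numpy as np
for n in("top","side"):
    f=grab_frame(n);cv2.imwrite(f"pics/{n}0.png",f["pixels"])
    np.savez(f"{n}0.npz",**{k:np.array(v) for k,v in f.items()})
    R=cv2.Rodrigues(np.array(f["rvec"]))[0];print(n,-R.T@np.array(f["tvec"]).ravel())
s=sense();print(s["clock"],s["eef_pos"],s["tcp_rot"])
E
```

```text
top [ 315.53095901    3.13706379 1435.28702319]
side [  -1.64703431 -549.83574865  988.92513842]
0.1 [196.34834527 592.9016073  230.65508505] [-3.14036369e+00 -2.18553859e-05  2.82179719e+00]
```

View pics/top0.png

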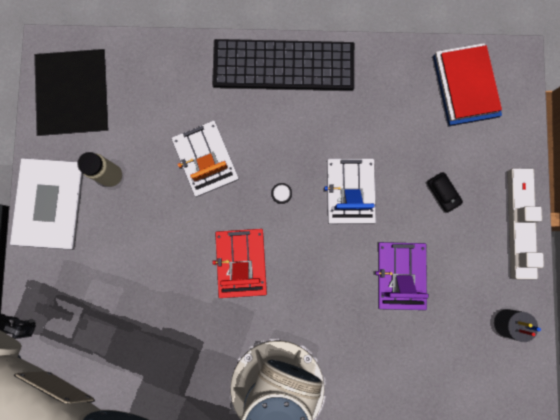

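View pics/side0.png

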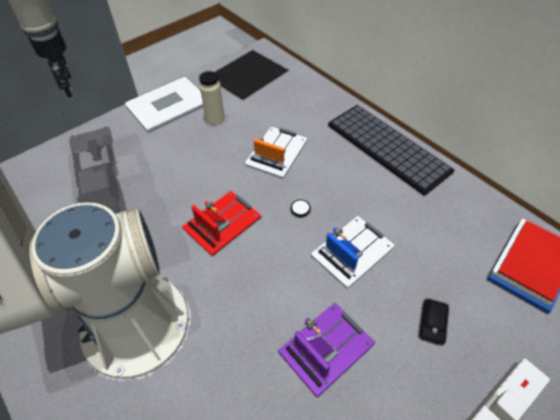

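The top view shows the orange stand at (205,158). Its look-alikes are blue (352,190), red (241,263) and purple (403,275). The flask is at (95,165), the lens cap at (282,193) and the mouse at (444,192). I choose the stand at (205,158), the only one with an orange jaw, and it matches the side view at (275,150).

```bash
cat > h.py <<'E'
import cv2,numpy as np
def ray(f,uv,z):
    R=cv2.Rodrigues(f["rvec"])[0];c=-R.T@f["tvec"].ravel()
    p=cv2.undistortPoints(np.array(uv,float).reshape(-1,1,2),f["camera_matrix"],None)[:,0]
    d=np.c_[p,np.ones(len(p))]@R
    return c+d*((z-c[2])/d[:,2])[:,None]
def proj(f,P): return cv2.projectPoints(np.array(P,float),f["rvec"],f["tvec"],f["camera_matrix"],None)[0][:,0]
def S(o,yaw,p):
    c,s=np.cos(yaw),np.sin(yaw);p=np.array(p,float);return np.c_[o[0]+c*p[:,0]-s*p[:,1],o[1]+s*p[:,0]+c*p[:,1],p[:,2]]
def orange(im):
    h=cv2.cvtColor(im,cv2.COLOR_BGR2HSV);return cv2.inRange(h,(6,150,90),(18,255,255))
E
python3 - <<'E'
from h import *
f=dict(np.load("top0.npz"));im=f["pixels"];g=dict(np.load("side0.npz"))
hsv=cv2.cvtColor(im,cv2.COLOR_BGR2HSV)
m=cv2.inRange(hsv,(0,0,170),(180,50,255));m2=np.zeros_like(m);m2[115:200,165:245]=m[115:200,165:245]
m2=cv2.morphologyEx(m2,cv2.MORPH_OPEN,np.ones((2,2)))
pts=np.argwhere(m2)[:,::-1];W=ray(f,pts,14)[:,:2].astype(np.float32)
(c,sz,a)=cv2.minAreaRect(W);b=cv2.boxPoints((c,sz,a));print(c,sz,a);print(b)
# long-axis yaw pointing away from robot
e=[b[1]-b[0],b[2]-b[1]];e=max(e,key=np.linalg.norm);e=e if e[0]>0 else -e;yaw=np.arctan2(e[1],e[0])
o=np.array(c)-5*np.array([np.cos(yaw),np.sin(yaw)]);print("origin",o,"yaw",yaw)
out=[]
for F,k,(x,y) in((f,"t",(205,158)),(g,"s",(275,150))):
    v=F["pixels"].copy()
    P=[[-85,-65,14],[95,-65,14],[95,65,14],[-85,65,14],[-50,-50,27],[-50,50,27],[-50,50,83],[-50,-50,83],[11,34,26]]
    q=proj(F,S(o,yaw,P))
    s=6;crop=cv2.resize(v[y-45:y+45,x-45:x+45],None,fx=4.4,fy=4.4,interpolation=2)
    q=((q-[x-45,y-45]+.5)*4.4).astype(int)
    cv2.polylines(crop,[q[:4]],1,(0,255,0),1);cv2.polylines(crop,[q[4:8]],1,(255,0,255),1);cv2.circle(crop,tuple(map(int,q[8])),4,(255,255,0),1);out.append(crop)
cv2.imwrite("pics/crop0.png",np.hstack(out))
for n,uv,z in(("flask cap",(92,163),170),("lens",(282,193),12),("blue",(352,190),14),("red",(241,263),14)):print(n,ray(f,[uv],z)[0])
E
```

```text
(611.0026245117188, 209.72036743164062) (178.62860107421875, 128.9983673095703) 24.091365814208984
[[503.13986 232.14392]
 [555.79614 114.38188]
 [718.86536 187.29681]
 [666.2091  305.05884]]
origin [606.43814659 207.67940211] yaw 0.42047384
flask cap [561.29660745 464.58263645 170.        ]
lens [519.79130761  -4.15365572  12.        ]
blue [ 532.05641766 -196.70867369   14.        ]
red [325.96838859 102.75210676  14.        ]
```

View pics/crop0.png

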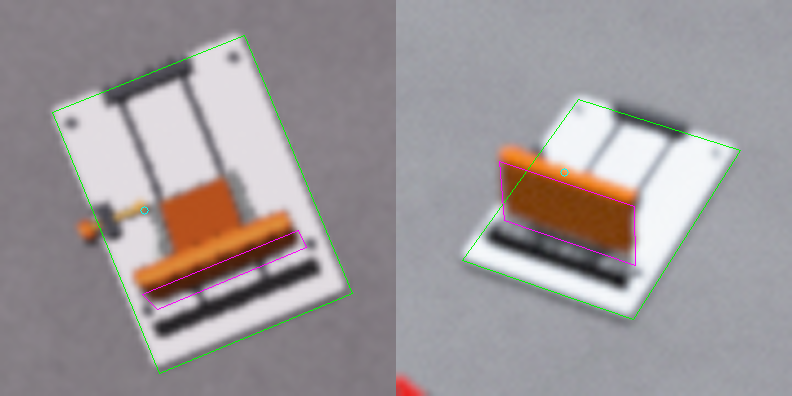

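The picture confirms the orange jaw with its flat face towards the robot. The frame fits to about 5 mm, with the jaw showing slightly farther back than drawn. First I turn so that tool x is along the stand's x, and shut the fingers.

```bash
python3 -m jog '[{"spin":-0.123,"grip":1},{"spin":-0.123,"grip":1},{"spin":-0.123,"grip":1},{"spin":-0.123,"grip":1},{"spin":-0.123,"grip":1},{"spin":-0.123,"grip":1},{"grip":1}]' 30
cat > rel.py <<'E'
from h import *; from rig import *
from scipy.spatial.transform import Rotation as Ro
o=np.array([606.4,207.7]);yaw=.4205
def go(sx,sy,z):
    s=sense();R=Ro.from_euler("xyz",s["tcp_rot"]).as_matrix();p=np.array(s["eef_pos"])
    t=S(o,yaw,[[sx,sy,z]])[0];cur=S([0,0],0,[p])[0]-[*o,0]
    c,q=np.cos(yaw),np.sin(yaw)
    print("t",round(s["clock"],2),"in stand",np.round([c*cur[0]+q*cur[1],-q*cur[0]+c*cur[1],p[2]],1),"tool shift cm",np.round(R.T@(t-p)/10,2),"yaw err",(Ro.from_matrix(R).as_euler("xyz")[2]-yaw)%np.pi,"F",np.round(s["contact_force"],1),"open",s["opening"])
E
python3 -c "from rel import *;go(-90,0,230)"
```

```text
t 0.1 in stand [-217.1  519.   230.7] tool shift cm [-44.39 -29.75   0.1 ] yaw err 2.4012971875891442 F [-0.  -0.5 -0.3] open 1.0034595477266177schema error: expected keys x, y, z, spin, grip
```

Rows need all keys.

```bash
python3 -m jog '[{"x":0,"y":0,"z":0,"spin":-0.123,"grip":1},{"x":0,"y":0,"z":0,"spin":-0.123,"grip":1},{"x":0,"y":0,"z":0,"spin":-0.123,"grip":1},{"x":0,"y":0,"z":0,"spin":-0.123,"grip":1},{"x":0,"y":0,"z":0,"spin":-0.123,"grip":1},{"x":0,"y":0,"z":0,"spin":-0.123,"grip":1},{"x":0,"y":0,"z":0,"spin":0,"grip":1}]' 30
python3 -c "from rel import *;go(-90,0,230)"
```

```text
clock: 0.68
eef_pos: [196.4, 593.1, 230.9]
tcp_rot: [-3.141, -0.001, -2.718]
contact_force: [-0.5, -0.9, -0.2]
opening: 0.01
grasp_force: 0.0
t 0.68 in stand [-217.   519.2  230.9] tool shift cm [-12.52 -51.96   0.11] yaw err 0.003410415839592229 F [-0.5 -0.9 -0.2] open 0.009935525608212838
```

```bash
python3 -m jog '[{"x":-0.7,"y":-2.9,"z":0,"spin":0,"grip":1},{"x":-0.7,"y":-2.9,"z":0,"spin":0,"grip":1},{"x":-0.7,"y":-2.9,"z":0,"spin":0,"grip":1},{"x":-0.7,"y":-2.9,"z":0,"spin":0,"grip":1},{"x":-0.7,"y":-2.9,"z":0,"spin":0,"grip":1},{"x":-0.7,"y":-2.9,"z":0,"spin":0,"grip":1},{"x":-0.7,"y":-2.9,"z":0,"spin":0,"grip":1},{"x":-0.7,"y":-2.9,"z":0,"spin":0,"grip":1},{"x":-0.7,"y":-2.9,"z":0,"spin":0,"grip":1},{"x":-0.7,"y":-2.9,"z":0,"spin":0,"grip":1},{"x":-0.7,"y":-2.9,"z":0,"spin":0,"grip":1},{"x":-0.7,"y":-2.9,"z":0,"spin":0,"grip":1},{"x":-0.7,"y":-2.9,"z":0,"spin":0,"grip":1},{"x":-0.7,"y":-2.9,"z":0,"spin":0,"grip":1},{"x":-0.7,"y":-2.9,"z":0,"spin":0,"grip":1},{"x":-0.7,"y":-2.9,"z":0,"spin":0,"grip":1},{"x":-0.7,"y":-2.9,"z":0,"spin":0,"grip":1},{"x":-0.7,"y":-2.9,"z":0,"spin":0,"grip":1},{"x":0,"y":0,"z":0,"spin":0,"grip":1},{"x":0,"y":0,"z":0,"spin":0,"grip":1}]'
python3 -c "from rel import *;go(-90,0,48)"
```

```text
clock: 2.35
eef_pos: [524.0, 166.4, 231.0]
tcp_rot: [3.141, -0.001, -2.73]
contact_force: [-0.1, 1.1, -0.6]
opening: 0.0
grasp_force: 0.0
t 2.35 in stand [-92.1  -4.1 231. ] tool shift cm [-0.21  0.41 18.3 ] yaw err 3.1330664971750615 F [-0.1  1.1 -0.6] open 0.0004125222676001813
```

```bash
python3 -m jog '[{"x":0,"y":0.2,"z":2.3,"spin":0,"grip":1},{"x":0,"y":0.2,"z":2.3,"spin":0,"grip":1},{"x":0,"y":0.1,"z":2.3,"spin":0,"grip":1},{"x":0,"y":0,"z":2.3,"spin":0,"grip":1},{"x":0,"y":0,"z":2.3,"spin":0,"grip":1},{"x":0,"y":0,"z":2.3,"spin":0,"grip":1},{"x":0,"y":0,"z":2.3,"spin":0,"grip":1},{"x":0,"y":0,"z":2.3,"spin":0,"grip":1},{"x":0,"y":0,"z":0,"spin":0,"grip":1},{"x":0,"y":0,"z":0,"spin":0,"grip":1}]'
python3 - <<'E'
from rel import *
go(20,0,47)
out=[]
for n,(x,y) in(("top",(205,158)),("side",(275,150))):
    out.append(cv2.resize(grab_frame(n)["pixels"][y-60:y+45,x-50:x+50],None,fx=4,fy=4,interpolation=2))
cv2.imwrite("pics/near.png",np.hstack(out))
E
```

```text
clock: 3.18
eef_pos: [520.1, 172.5, 46.6]
tcp_rot: [3.141, -0.003, -2.724]
contact_force: [-0.2, 0.2, 0.7]
opening: 0.002
grasp_force: 0.0
t 3.18 in stand [-93.2   3.1  46.6] tool shift cm [-11.32  -0.28  -0.07] yaw err 3.138525824804997 F [-0.2  0.2  0.7] open 0.0016501281966892643
```

View pics/near.png

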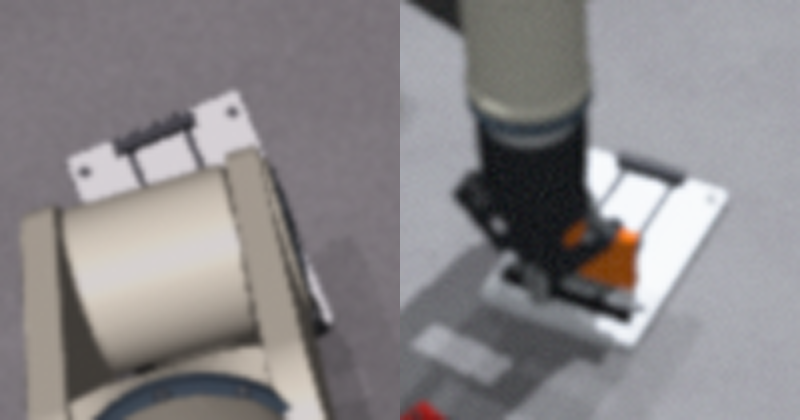

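The side view shows the shut fingers just in front of the orange face at (545,280) in the crop. They are roughly centred and above the lip. Now I push.

```bash
python3 -m jog '[{"x":-0.7,"y":-0.1,"z":0,"spin":0,"grip":1},{"x":-0.7,"y":-0.1,"z":0,"spin":0,"grip":1},{"x":-0.7,"y":0,"z":0,"spin":0,"grip":1},{"x":-0.7,"y":0,"z":0,"spin":0,"grip":1},{"x":-0.7,"y":0,"z":0,"spin":0,"grip":1},{"x":-0.7,"y":0,"z":0,"spin":0,"grip":1},{"x":-0.7,"y":0,"z":0,"spin":0,"grip":1},{"x":-0.7,"y":0,"z":0,"spin":0,"grip":1},{"x":-0.7,"y":0,"z":0,"spin":0,"grip":1},{"x":-0.7,"y":0,"z":0,"spin":0,"grip":1},{"x":0,"y":0,"z":0,"spin":0,"grip":1}]'
python3 -c "from rel import *;go(8,0,47)"
```

```text
clock: 4.2
eef_pos: [586.0, 198.5, 46.8]
tcp_rot: [3.141, -0.003, -2.723]
contact_force: [-4.3, -2.1, 2.9]
opening: 0.003
grasp_force: 2.3
t 4.2 in stand [-22.4  -0.1  46.8] tool shift cm [-3.04  0.02 -0.03] yaw err 3.1392443835613695 F [-4.3 -2.1  2.9] open 0.0027134282094491194
```

```bash
python3 -m jog '[{"x":-0.6,"y":0,"z":0,"spin":0,"grip":1},{"x":-0.6,"y":0,"z":0,"spin":0,"grip":1},{"x":-0.6,"y":0,"z":0,"spin":0,"grip":1},{"x":-0.4,"y":0,"z":0,"spin":0,"grip":1},{"x":-0.4,"y":0,"z":0,"spin":0,"grip":1},{"x":0,"y":0,"z":0,"spin":0,"grip":1},{"x":0,"y":0,"z":0,"spin":0,"grip":1}]'
python3 -c "from rel import *;go(8,0,47)"
```

```text
clock: 4.78
eef_pos: [608.6, 208.6, 46.5]
tcp_rot: [3.141, -0.004, -2.723]
contact_force: [-6.3, -2.9, 3.3]
opening: -0.0
grasp_force: 3.8
t 4.78 in stand [ 2.4 -0.1 46.5] tool shift cm [-0.56  0.01 -0.05] yaw err 3.139321997252977 F [-6.3 -2.9  3.3] open -5.949031049965719e-05
```

```bash
python3 -m jog '[{"x":-0.3,"y":0,"z":0,"spin":0,"grip":1},{"x":-0.3,"y":0,"z":0,"spin":0,"grip":1},{"x":0,"y":0,"z":0,"spin":0,"grip":1},{"x":0,"y":0,"z":0,"spin":0,"grip":1}]'
python3 -c "from rel import *;go(8,0,47)"
```

```text
clock: 5.12
eef_pos: [613.9, 210.9, 46.5]
tcp_rot: [3.141, -0.005, -2.723]
contact_force: [-7.5, -4.3, 3.9]
opening: -0.0
grasp_force: 4.0
t 5.12 in stand [ 8.2 -0.1 46.5] tool shift cm [ 0.02  0.01 -0.05] yaw err 3.1392586248482135 F [-7.5 -4.3  3.9] open -0.00019705058282664542
```

```bash
python3 -m jog '[{"x":-0.2,"y":0,"z":0,"spin":0,"grip":1},{"x":-0.2,"y":0,"z":0,"spin":0,"grip":1},{"x":0,"y":0,"z":0,"spin":0,"grip":1},{"x":0,"y":0,"z":0,"spin":0,"grip":1}]'
python3 -c "from rel import *;go(15,0,47)"
```

```text
clock: 5.45
eef_pos: [617.4, 212.5, 46.5]
tcp_rot: [3.141, -0.005, -2.723]
contact_force: [-6.9, -4.0, 3.7]
opening: -0.001
grasp_force: 4.2
t 5.45 in stand [12.  -0.1 46.5] tool shift cm [-0.3   0.01 -0.05] yaw err 3.1392140300003053 F [-6.9 -4.   3.7] open -0.0014738538881573652
```

```bash
python3 -m jog '[{"x":-0.2,"y":0,"z":0,"spin":0,"grip":1},{"x":-0.2,"y":0,"z":0,"spin":0,"grip":1},{"x":0,"y":0,"z":0,"spin":0,"grip":1},{"x":0,"y":0,"z":0,"spin":0,"grip":1}]'
python3 -c "from rel import *;go(20,0,47)"
```

```text
clock: 5.78
eef_pos: [619.7, 213.5, 46.4]
tcp_rot: [3.141, -0.008, -2.723]
contact_force: [-11.8, -6.6, 7.6]
opening: 0.001
grasp_force: 6.8
t 5.78 in stand [14.6 -0.1 46.4] tool shift cm [-0.54  0.01 -0.06] yaw err 3.139260277702556 F [-11.8  -6.6   7.6] open 0.0007986891048510384
```

The force has risen to 13.5 N and the motion has stalled, so the jaw is at the rear stop. Next I retreat, then rise.

```bash
python3 -m jog '[{"x":1,"y":0,"z":0,"spin":0,"grip":1},{"x":1,"y":0,"z":0,"spin":0,"grip":1},{"x":1,"y":0,"z":0,"spin":0,"grip":1},{"x":1,"y":0,"z":0,"spin":0,"grip":1},{"x":1,"y":0,"z":0,"spin":0,"grip":1},{"x":1,"y":0,"z":0,"spin":0,"grip":1},{"x":1,"y":0,"z":0,"spin":0,"grip":1},{"x":1,"y":0,"z":0,"spin":0,"grip":1},{"x":1,"y":0,"z":0,"spin":0,"grip":1},{"x":0,"y":0,"z":0,"spin":0,"grip":1},{"x":0,"y":0,"z":-2,"spin":0,"grip":1},{"x":0,"y":0,"z":-3,"spin":0,"grip":1},{"x":0,"y":0,"z":-3,"spin":0,"grip":1},{"x":0,"y":0,"z":-3,"spin":0,"grip":1},{"x":0,"y":0,"z":-3,"spin":0,"grip":1},{"x":0,"y":0,"z":-3,"spin":0,"grip":1},{"x":2,"y":0,"z":-2,"spin":0,"grip":1},{"x":3,"y":0,"z":0,"spin":0,"grip":1},{"x":3,"y":0,"z":0,"spin":0,"grip":1},{"x":3,"y":0,"z":0,"spin":0,"grip":1}]'
```

```text
clock: 7.45
eef_pos: [439.5, 133.4, 237.8]
tcp_rot: [-3.141, 0.002, -2.723]
contact_force: [-0.3, -0.3, 0.3]
opening: 0.005
grasp_force: 0.0
```

```bash
python3 -m jog '[{"x":3,"y":0,"z":0,"spin":0,"grip":1},{"x":3,"y":0,"z":0,"spin":0,"grip":1},{"x":2,"y":0,"z":0,"spin":0,"grip":1},{"x":0,"y":0,"z":0,"spin":0,"grip":1},{"x":0,"y":0,"z":0,"spin":0,"grip":1},{"x":0,"y":0,"z":0,"spin":0,"grip":1}]'
python3 - <<'E'
from rel import *
go(0,0,200)
out=[]
for n,(x,y) in(("top",(205,158)),("side",(275,150))):
    f=grab_frame(n);out.append(cv2.resize(f["pixels"][y-60:y+45,x-50:x+50],None,fx=4,fy=4,interpolation=2))
    for t in (0,40,70): print(n,t,np.round(proj(f,S(o,yaw,[[t-44,50,83],[t-44,-50,83],[11,34,26]]))-[x-50,y-60],1).ravel()*4)
cv2.imwrite("pics/end.png",np.hstack(out))
E
```

```text
clock: 7.95
eef_pos: [368.2, 101.5, 237.8]
tcp_rot: [-3.141, 0.002, -2.724]
contact_force: [0.7, 0.5, 0.6]
opening: -0.001
grasp_force: 0.0
t 7.95 in stand [-260.8    0.3  237.8] tool shift cm [-26.08   0.03   3.84] yaw err 3.1391515552197715 F [0.7 0.5 0.6] open -0.0007874080695667418
top 0 [144.  317.2 285.6 259.2 149.6 249.6]
top 40 [121.6 262.  262.8 204.  149.6 249.6]
top 70 [104.8 220.8 245.6 163.2 149.6 249.6]
side 0 [115.6 199.6 238.4 240.  171.2 214.4]
side 40 [140.4 166.  261.6 204.8 171.2 214.4]
side 70 [158.4 141.2 278.4 179.2 171.2 214.4]
```

View pics/end.png

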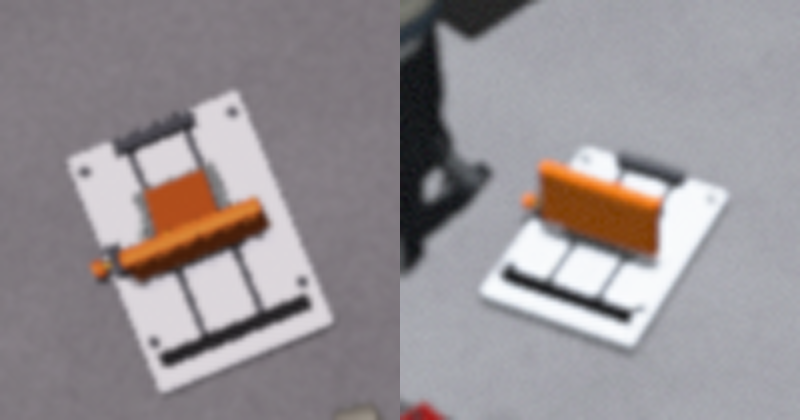

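The picture shows the jaw's top edge from about (120,258) to (264,208) in the top crop. That matches the 40 mm prediction of (122,262) to (263,204), so the jaw is caught half open. The arm is clear at 238 mm.

```bash
python3 -c "from rig import *;print(sign_off())"
```

```text
the job is handed in; nothing more can be done
None
```

The orange jaw was pushed to its rear stop and let go; the final picture shows it caught half open at about 40 mm, with the arm clear and nothing else touched, and the job is handed in (no verdict was returned).

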